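# Used tea light through the sprung flap of the waste caddy

### The arm

A 7-joint arm with a two-finger parallel gripper is mounted at the origin on the work surface. World frame = base frame: x ahead of the robot, y to its left, z up, the work surface at z = 0. Lengths are in mm, angles in degrees, forces in N, time in s.
With the tool pointing down it reaches from about 425 to 875 mm from the base axis. Payload 4.7 kg.
Tool frame: the origin (TCP) lies midway between the tips of the shut fingers; the grasp point (between the pads) lies bot.pinch_z behind it (bot.pinch_z is the distance from the TCP to the grasp point, in mm); z points along the fingers, y is the direction in which the jaws open and shut (so a half turn about z gives the same grasp; the last joint's range is limited). The gripper opens to 85 mm and grips with 20 to 120 N. Pads are 22 mm wide; open, the fingers measure 114 mm over their backs; the gripper's body (76 mm by 85 mm) begins 54 mm behind the grasp point. The pads swing forward as they close: fully open they stand 13 mm farther back than shut.
Start: joints at [-63.879, 18.392, -4.016, 83.108, 1.295, 78.541, -3.26], TCP at [277.947, 587.597, 231.349] pointing down, gripper open.
Joint ranges: [-163.93, 163.93], [-17.29, 119.83], [-79.2, 71.16], [3.27, 140.29], [-89.18, 269.18], [5.43, 117.66], [-154.24, 154.24]. Speed limits (degrees/s): [147.25, 147.25, 180, 180, 180, 180, 180].

### API

Orientations are given as a 3x3 rotation matrix whose columns are the frame's x, y, z axes.
In Python, from workcell import bot gives the robot as it stands. Calls block until the motion is done:
- bot.move_to(position, orientation): joint-space move of the TCP to a pose.
- bot.move_l(position, orientation=None, feed=150, threshold=None): straight line of the TCP; orientation=None keeps the orientation; feed is the mean speed in mm/s. With threshold (N) it stops when the force on the tool has changed by that much, and returns True; else False.
- bot.movej(angles): joint-space move.
- bot.gripper_to(opening): opening from 0.0 (shut) to 1.0 (fully open); the grip force is fixed at half the most; returns when the fingers have stopped.
- bot.pause(seconds).
- bot.solve_ik(position, orientation): joint angles nearest the present ones, or None.
- bot.read_state(): the state.
- bot.snapshot(name): name is "scene" or "side" or "wrist"; returns a dict with "pixels" (384x512x3 uint8, red, green, blue), "fx", "fy", "cx", "cy" (pixels), "origin" and "rotation" of the camera in the world. Camera axes: x right, y down, z forward; pixel columns grow to the right and rows downward; lengths in mm; the calibration is good to about 2 mm. A picture is of the moment at which its call begins. There is no depth.
A pose or a line that the arm cannot do raises bot.Unreachable and nothing moves.
- bot.sign_off(): hands the job in, once; it reports no verdict.
Trained networks look in the newest picture that a camera, given by its name, has taken for a name from the list of things; names that differ only in an ending like _2 or _b are one class to them, and where a whole thing is asked for, a point or a joint stands for the part that bears it (a point fixed in the world has none). Each returns a list of dicts, best first, with "score" (0 to 1); they miss things now and then, are a little off and sometimes report something else, mostly with a low value. They report only what shows in the picture. A call takes as long as a camera call.
- bot.outline_of(thing, camera): "region" (384x512 bool, what is visible of it) and "centre" ([column, row] in pixels, amid what is visible of it).
The state is a dict: "time": time; "joint_positions": joint angles; "joint_velocities": joint speeds; "effort": joint torques, N m; "position": TCP position; "eef_rot": TCP orientation; "ft_force": force on the tool from outside, world axes, zero at the start; "wrist_torque": the same for the moment, N m; "width": opening from 0.0 (shut) to 1.0 (fully open).
Only numpy, scipy, OpenCV 4.12 (cv2) and the standard library are available. Lean on these libraries where they do the work, as an engineer would, in place of code of your own. Each camera call takes 0.05 s, during which the arm holds its last target.

### The job

Throw away the used tea light lying on top of the drawer stack: hold the self-closing flap of the waste caddy beside it pushed open with one finger, and with the other finger push the tea light over the edge so that it drops into the caddy. Only push: do not pick the tea light up, and do not slide it onto the shut flap. Afterwards let the flap close, and leave the half-open tray, the dish, the tools and everything else where they are.

Things in the scene. Friction and masses are not known exactly. Their poses are not given: they have to be found in the camera images.
- station: Fixed plastic unit, 200 mm deep (x): a two-drawer stack (y -261 to -1 mm) with a waste caddy (y +1 to +156) clipped beside it, tops flush and smooth at z 150. Origin on the bench under the middle of the seam; +y from stack to caddy, -x to the drawer fronts. Rails 6 mm high along the stack top's front and back (x -95, +95). Caddy opening: x -66 to +66, y +14 to +132, inside 144 deep.
- drop_edge (a point): Middle of the edge of the caddy's opening next to the stack, at top height (x 0, y +14, z 150 mm of the station; axes as the station). From the stack top the way to this edge is level and without a step. A flat lid frame surrounds the opening.
- flap (a joint): Angle in rad of the caddy's sprung flap: 0 shut, level with the lid; grows as it is pushed down into the caddy; stop at 1.2. A light spring shuts it when let go: about 0.5 N at the free edge starts it, 1 N there at 1 rad, up to 4 N near the hinge. The tea light's weight does not open it.
- flap_hinge (a point): Middle of the flap's hinge, at top height, at the side of the opening away from the stack (y +130 mm of the station); axis along the station's x. The grey flap is a flat plate 128 mm wide (x), 114 long, 3 thick. The lid frame goes on level for 26 mm beyond the hinge.
- flap_edge (a point): Middle of the flap's free edge, top face, 114 mm from the hinge, beside the drop edge when shut; it swings down and towards the hinge as the flap opens.
- tealight: The used tea light: a round open aluminium cup, 38 mm diameter, 16 mm high, about 16 g, with a bit of white wax and a wick. Loose, lying on the stack top. Origin at the centre of its underside.
- tealight_center (a point): Centre of the tea light, 8 mm above its underside.
- tray_lip (a point): Middle of the finger lip of the upper pull-out tray, which stands partly open (50 to 100 mm) towards the robot; 129 mm above the bench. The tray slides along the station's x with light friction. Leave it as it is.
- dish: Bystander: small round glass dish, 68 mm diameter, 24 mm high, on the stack top at the end away from the caddy. Origin at the centre of its underside.
- tweezers: Bystander: stainless steel tweezers, 120 mm long, 12 mm wide, 8 mm high, lying along the back rail of the stack top. Origin at the underside of its middle, y along its length.
- awl: Bystander: awl with a wooden handle, 155 mm long, 27 mm thick, lying on the bench to the left. Origin on the bench under its middle, x along it to the point.
- funnel: Bystander: blue silicone funnel standing mouth down on the bench to the left, 92 mm diameter, 92 mm high. Origin at the centre of its underside.
- pot: Bystander: small empty terracotta pot on the bench to the left, 80 mm diameter, 72 mm high. Origin at the centre of its underside.
- holder: Bystander: white ceramic candle holder (a plain cup) on the bench to the right, 68 mm diameter, 50 mm high. Origin at the centre of its underside.
- reel: Bystander: empty wooden thread reel standing on the bench to the right, 44 mm diameter, 54 mm high. Origin at the centre of its underside.

How it is judged:
By the outcome, as a careful person would: the job done as asked, in the order asked, and still so for the second after the job is handed in, with the robot touching nothing.
It also fails if it takes over 40 s, if anything falls off the work surface, if the arm or the gripper's body presses on something with over 40 N, if the wrist force passes 120 N, or if a joint passes its speed limit or range.

## Working session

There is one attempt and no reset: what is moved stays moved. The work goes in short steps, each a Python script; the robot and the scene stay as the last script left them, time stands still between calls to the robot, and variables do not carry over. Pictures are saved under pics/ and viewed, and the job is handed in when it is done.

```bash
mkdir -p pics; ls
cat > h.py <<'E'
import numpy as np, cv2
from workcell import bot
def snap(n,f):
    s=bot.snapshot(n); cv2.imwrite('pics/'+f,s['pixels'][:,:,::-1]); return s
def ray(s,uv):
    d=np.array([(uv[0]-s['cx'])/s['fx'],(uv[1]-s['cy'])/s['fy'],1.]); return np.array(s['origin']),np.array(s['rotation'])@d
def atz(s,uv,z):
    o,d=ray(s,uv); return o+d*(z-o[2])/d[2]
def proj(s,p):
    c=np.array(s['rotation']).T@(np.array(p)-np.array(s['origin'])); return [s['fx']*c[0]/c[2]+s['cx'],s['fy']*c[1]/c[2]+s['cy']]
E
python3 - <<'E'
from h import *
for n in ['scene','side','wrist']:
    s=snap(n,n+'0.png'); print(n,np.round(s['origin']),np.round(s['rotation'],3).tolist(),s['fx'],s['cx'],s['cy'])
    if n!='wrist':
        for t in ['tealight','station','flap','tray_lip','dish','tweezers']:
            r=bot.outline_of(t,n)
            print(t,[(round(q['score'],2),np.round(q['centre'],1).tolist(),int(q['region'].sum())) for q in r[:2]])
print(bot.read_state(),bot.pinch_z)
E
```

```text
pics
scene [1361. -476.  811.] [[0.46, 0.529, -0.713], [0.888, -0.277, 0.367], [-0.004, -0.802, -0.598]] 407.9002324130086 253.88088301323668 186.76242168169887
tealight []
station [(0.77, [253.2, 210.3], 14571), (0.22, [296.9, 175.8], 1053)]
flap [(0.74, [295.1, 175.7], 1027)]
tray_lip [(0.71, [204.5, 207.5], 428), (0.62, [195.1, 188.3], 1527)]
dish [(0.79, [200.6, 208.4], 367), (0.71, [112.1, 268.1], 410)]
tweezers [(0.5, [258.1, 223.2], 198), (0.5, [376.9, 195.7], 542)]
side [ 301.  757. 1122.] [[-0.95, -0.249, 0.188], [-0.311, 0.727, -0.612], [0.015, -0.64, -0.768]] 427.09099034355137 254.96714417931022 181.14903189437933
tealight [(0.63, [246.9, 163.0], 103)]
station [(0.84, [243.3, 180.4], 10337)]
flap [(0.86, [233.7, 199.9], 1405)]
tray_lip [(0.75, [284.1, 161.6], 1776), (0.56, [246.5, 159.0], 139)]
dish [(0.57, [250.0, 126.0], 246)]
tweezers [(0.63, [217.2, 133.4], 23), (0.45, [246.3, 161.5], 91)]
wrist [217. 617. 374.] [[0.427, 0.872, 0.241], [0.904, -0.411, -0.113], [0.0, 0.266, -0.964]] 271.3817050957768 255.30628445733822 189.30119861892146
{'time': 0.75, 'joint_positions': array([-63.87919258,  18.38999822,  -4.01417325,  83.10569422,
         1.29517787,  78.54133007,  -3.2588252 ]), 'joint_velocities': array([-0.12027368, -0.07692726,  0.01990646, -0.04555468,  0.07562695,
        0.03403993,  0.0063639 ]), 'effort': array([-1.51697045e-04, -4.93301761e+01, -3.81252347e-01, -3.14527452e+01,
        1.32689744e-02,  1.38567550e-03, -1.10468946e-05]), 'position': array([277.97541217, 587.59942094, 231.38640207]), 'eef_rot': array([[-9.03988017e-01,  4.27557777e-01,  1.15204363e-04],
       [ 4.27557788e-01,  9.03988013e-01,  1.02072278e-04],
       [-6.05015666e-05,  1.41528638e-04, -9.99999988e-01]]), 'ft_force': array([ 0.62511401, -0.2864767 , -0.82669179]), 'wrist_torque': array([-0.04875447, -0.0055408 , -0.02590212]), 'width': 1.000850977586282} 18.700000000000003
```

View pics/scene0.png

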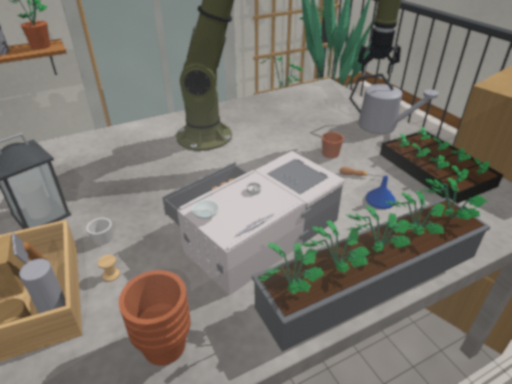

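View pics/side0.png

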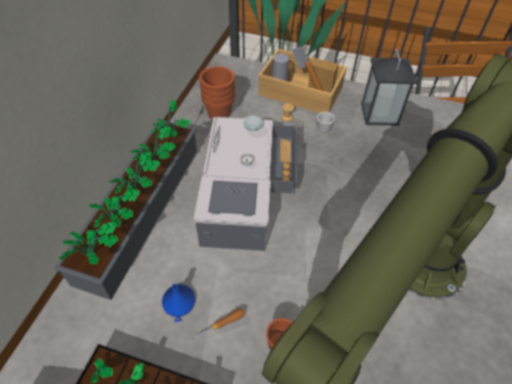

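View pics/wrist0.png

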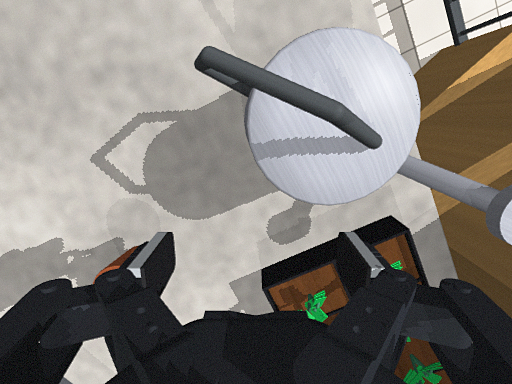

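The scene camera shows the station with its top at about (190-340, 155-240) and the grey flap at (295,176). The tea light is at about (252,188), and in the side view at (247,159). The dish stands at the far end. I'll enlarge these views to find the corners.

Run:
```python
import cv2
a=cv2.imread('pics/scene0.png')[140:290,155:355]; cv2.imwrite('pics/scene0z.png',cv2.resize(a,None,fx=4,fy=4,interpolation=cv2.INTER_CUBIC))
a=cv2.imread('pics/side0.png')[105:255,180:310]; cv2.imwrite('pics/side0z.png',cv2.resize(a,None,fx=4,fy=4,interpolation=cv2.INTER_CUBIC))
```

```text
(no output)
```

View pics/scene0z.png

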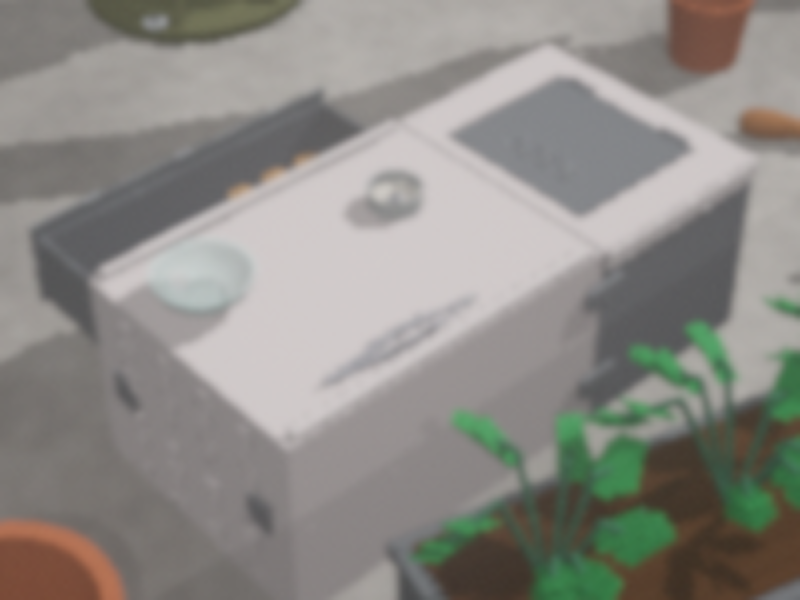

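View pics/side0z.png

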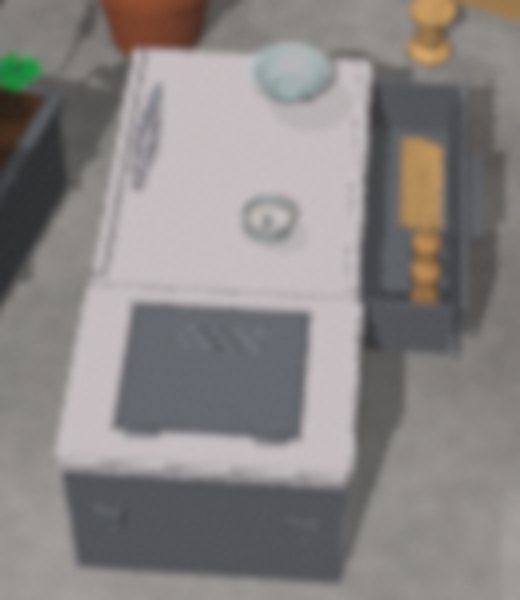

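```bash
cat > fit.py <<'E'
from h import *
from scipy.optimize import least_squares
S=bot.snapshot('scene'); D=bot.snapshot('side')
zs=lambda u,v:(155+u/4-.4,140+v/4-.4); zd=lambda u,v:(180+u/4-.4,105+v/4-.4)
obs=[(S,zs(548,42),(-100,156)),(S,zs(752,158),(100,156)),(S,zs(450,132),(-65,15)),(S,zs(582,215),(65,15)),(S,zs(692,150),(65,131)),(S,zs(400,122),(-100,0)),(S,zs(605,252),(100,0)),
(D,zd(132,305),(65,15)),(D,zd(310,312),(-65,15)),(D,zd(300,440),(-65,131)),(D,zd(115,430),(65,131)),(D,zd(90,288),(100,0)),(D,zd(58,460),(100,156)),(D,zd(352,478),(-100,156)),(D,zd(360,300),(-100,0))]
def w(p,q,z=150): c,s=np.cos(p[2]),np.sin(p[2]); return np.array([p[0]+c*q[0]-s*q[1],p[1]+s*q[0]+c*q[1],z])
def res(p,cam=None): return np.concatenate([np.array(proj(s,w(p,q)))-uv for s,uv,q in obs if cam is None or s is cam])
for cam in (S,D,None):
    r=least_squares(lambda p:res(p,cam),[650,0,0],loss='soft_l1'); print(np.round(r.x[:2],1),np.degrees(r.x[2]).round(2)); 
print(np.round(res(r.x).reshape(-1,2),1).tolist())
P=r.x; np.save('P.npy',P)
def inv(x): c,s=np.cos(P[2]),np.sin(P[2]); d=np.array(x[:2])-P[:2]; return np.array([c*d[0]+s*d[1],-s*d[0]+c*d[1]])
print('tl rim S',inv(atz(S,zs(395,188),162)),'D',inv(atz(D,zd(270,218),162)))
print('dish',inv(atz(S,zs(200,272),165)),inv(atz(D,zd(293,70),165)))
for n in ['scene','side']:
  s={'scene':S,'side':D}[n]
  for t in ['tealight','dish','flap']:
    for q in bot.outline_of(t,n)[:2]:
        print(n,t,round(q['score'],2),q['centre'],inv(atz(s,q['centre'],{'tealight':158,'dish':160,'flap':150}[t])).round(1))
  for t,z in [('pot',60),('awl',13),('funnel',40),('holder',40),('reel',40),('tray_lip',129)]:
    for q in bot.outline_of(t,n)[:1]: print(n,t,round(q['score'],2),atz(s,q['centre'],z).round(0))
E
python3 fit.py
```

```text
[597.6  -7.5] 14.45
[597.1  -8.9] 375.05
[597.2  -8.2] 14.84
[[-0.4, 0.4], [0.8, -0.7], [-1.3, 0.4], [-0.5, 0.3], [0.2, -0.5], [-1.0, -0.2], [-0.2, -0.4], [0.4, -0.0], [-0.2, 0.6], [-0.0, 0.8], [-0.4, 0.7], [-0.2, -0.3], [0.0, -0.1], [-0.8, -0.5], [-0.7, 0.4]]
tl rim S [-28.91779701 -65.17209125] D [-30.24944034 -68.33404937]
dish [ -42.93691735 -215.56219265] [ -37.82164673 -232.21486994]
scene tealight 0.52 [252.3, 188.4] [-28.8 -69. ]
scene dish 0.88 [203.8, 206.1] [ -54.2 -210.2]
scene flap 0.92 [297.6, 177.6] [11.4 65. ]
scene pot 0.63 [359. 347.  60.]
scene awl 0.62 [496. 343.  13.]
scene funnel 0.74 [658. 308.  40.]
scene holder 0.73 [ 418. -468.   40.]
scene reel 0.92 [ 575. -478.   40.]
scene tray_lip 0.68 [ 469. -202.  129.]
side dish 0.66 [250.8, 123.8] [ -31.3 -229. ]
side dish 0.28 [285.2, 109.7] [-143.8 -308. ]
side flap 0.98 [229.3, 197.8] [10.9 74.6]
side pot 0.65 [367. 361.  60.]
side awl 0.51 [496. 346.  13.]
side funnel 0.8 [630. 356.  40.]
side holder 0.65 [ 401. -462.   40.]
side reel 0.65 [598. -89.  40.]
side tray_lip 0.63 [ 479. -144.  129.]
```

The station pose fits in both cameras with residuals around 1 px or less: (597.2, -8.2), yaw 14.8°. The tea light is at about (-29, -67) in the station frame.

1. Push the tea light near the edge with the tool vertical and the gripper open.
2. Tilt the tool by 25° so that the +y finger holds the flap down while the -y finger pushes.

First I'll check that these poses are reachable.

```bash
cat >> h.py <<'E'
P=np.load('P.npy')
c_,s_=np.cos(P[2]),np.sin(P[2])
RW=np.array([[c_,-s_,0],[s_,c_,0],[0,0,1]])
def W(x,y,z): return RW@np.array([x,y,z])+np.array([P[0],P[1],0])
def inv(x): return (RW.T@(np.array(x)-np.array([P[0],P[1],0])))
def ori(phi,sg):
    f=np.radians(phi); z=np.array([0,-np.sin(f),-np.cos(f)]); y=sg*np.array([0,np.cos(f),-np.sin(f)]); x=np.cross(y,z)
    return RW@np.column_stack([x,y,z])
def pusher(phi,y,z):  # TCP (y,z) such that open -y finger's inner tip is at y,z
    f=np.radians(phi); j=np.array([np.cos(f),-np.sin(f)]); zt=np.array([-np.sin(f),-np.cos(f)])
    return np.array([y,z])-(-42.5*j-13*zt)
E
python3 - <<'E'
from h import *
for sg in (1,-1):
  print(sg,np.round(ori(0,sg),2).tolist())
  for phi,y,z in [(0,-100,260),(0,-100,155),(0,-36,155),(25,-50,230),(25,-50,153),(25,10,153),(25,-40,260)]:
    t=pusher(phi,y,z); q=bot.solve_ik(W(-29,*t),ori(phi,sg)); print(phi,y,t.round(1),None if q is None else np.round(q))
E
```

```text
1 [[-0.97, -0.26, 0.0], [-0.26, 0.97, 0.0], [0.0, 0.0, -1.0]]
0 -100 [-57.5 247. ] [-26.  11.  35.  92.  -7.  78. 115.]
0 -100 [-57.5 142. ] [-24.  16.  33. 100.  -9.  67. 117.]
0 -36 [  6.5 142. ] [-25.  13.  27. 103.  -6.  66. 108.]
25 -50 [-17.  200.3] [-29.   8.  15. 103.  24.  70.  82.]
25 -50 [-17.  123.3] [-28.  13.  15. 108.  25.  62.  79.]
25 10 [ 43.  123.3] [-32.  13.  12. 108.  25.  65.  73.]
25 -40 [ -7.  230.3] [-30.   7.  15. 101.  24.  74.  83.]
-1 [[0.97, 0.26, 0.0], [0.26, -0.97, 0.0], [0.0, 0.0, -1.0]]
0 -100 [-57.5 247. ] [-28.  12.  38.  92.  -7.  79. -65.]
0 -100 [-57.5 142. ] [-27.  16.  37. 100. -11.  67. -62.]
0 -36 [  6.5 142. ] [-31.  13.  34. 103.  -8.  67. -70.]
25 -50 [-17.  200.3] [-39.   8.  26. 104.  23.  69. -96.]
25 -50 [-17.  123.3] [-38.  13.  26. 108.  22.  61. -99.]
25 10 [ 43.  123.3] [ -42.   13.   23.  108.   22.   64. -105.]
25 -40 [ -7.  230.3] [-40.   7.  26. 102.  23.  73. -96.]
```

Run:
```python
from h import *
t=pusher(0,-100,260); bot.move_to(W(-29,*t),ori(0,-1))
s=snap('wrist','wrist1.png'); r=bot.read_state(); print(r['time'],r['position'],W(-29,*t),r['ft_force'],r['width'])
for q in bot.outline_of('tealight','wrist')[:2]:
    ys,xs=np.nonzero(q['region']); print(q['score'],q['centre'],[xs.min(),xs.max(),ys.min(),ys.max()],inv(atz(s,q['centre'],158)).round(1))
d=snap('side','side1.png');
for q in bot.outline_of('tealight','side')[:2]: print('side',q['score'],inv(atz(d,q['centre'],158)).round(1))
im=cv2.imread('pics/wrist1.png')
for p in [(0,14,150),(-66,14,150),(66,14,150),(-29,-67,166),(-100,0,150)]:
    u=proj(s,W(*p)); print(p,np.round(u)); cv2.circle(im,tuple(int(v) for v in u),3,(0,0,255),1)
cv2.imwrite('pics/wrist1m.png',im)
```

```text
4.375 [584.11277201 -69.83455922 246.84622315] [583.89611743 -71.19029378 247.        ] [ 0.33464511 -0.32449714 -0.51406028] 1.001446441947621
0.82 [272.1, 193.0] [np.int64(248), np.int64(291), np.int64(170), np.int64(215)] [-28.5 -70.5 158. ]
(0, 14, 150) [177. 159.]
(-66, 14, 150) [182. 228.]
(66, 14, 150) [171.  80.]
(-29, -67, 166) [269. 196.]
(-100, 0, 150) [199. 260.]
```

View pics/wrist1m.png

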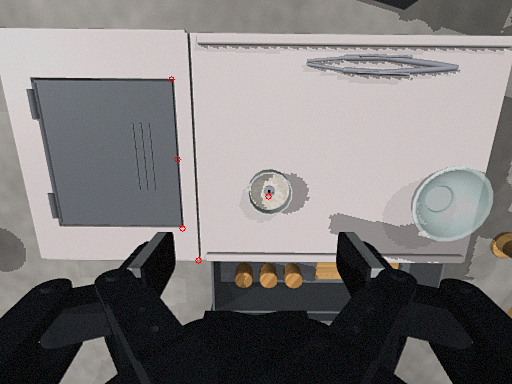

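The wrist view agrees with the fit: the projected edge points lie on the opening's rim, and the tea light at (270,191) is at about (-28,-68). Next is the pre-push.

Run:
```python
from h import *
o=ori(0,-1)
def g(y,z,**k): return bot.move_l(W(-27.5,*pusher(0,y,z)),o,**k)
print(g(-100,175,feed=120)); print(g(-100,155.5,feed=60,threshold=6))
print(g(-36,155.5,feed=35,threshold=8))
r=bot.read_state(); print(r['time'],inv(r['position']).round(1),r['ft_force'])
g(-42,155.5,feed=80)
g(-42,200,feed=120)
s=snap('wrist','wrist2.png')
for q in bot.outline_of('tealight','wrist')[:2]: print(q['score'],q['centre'],inv(atz(s,q['centre'],158)).round(1))
d=snap('side','side2.png')
for q in bot.outline_of('tealight','side')[:2]: print('side',q['score'],inv(atz(d,q['centre'],158)).round(1))
print(bot.read_state()['time'])
```

```text
False
False
False
7.8333 [-27.6   6.4 142.5] [ 0.39595401  0.78224078 -0.14152871]
0.73 [285.2, 214.8] [-25.4 -19.  158. ]
8.8083
```

View pics/wrist2.png

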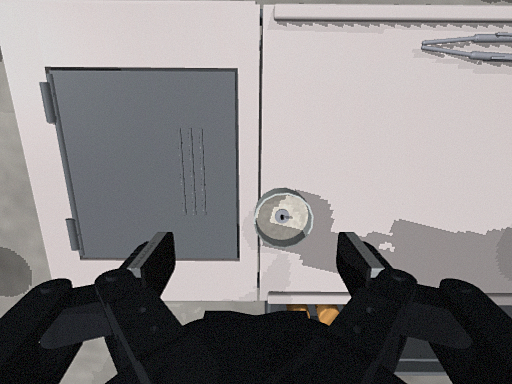

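The tea light now sits at about (-27,-19), astride the seam with its front still short of the opening. Now I'll tilt the tool and lower it onto the flap.

Run:
```python
from h import *
o=ori(25,-1)
bot.move_to(W(-26.5,*pusher(25,-51,215)),o)
print(bot.read_state()['time'])
print(bot.move_l(W(-26.5,*pusher(25,-51,153.5)),o,feed=60,threshold=8))
r=bot.read_state(); print(r['time'],inv(r['position']).round(1),pusher(25,-51,153.5),r['ft_force'])
s=snap('wrist','wrist3.png'); snap('scene','scene3.png'); snap('side','side3.png')
a=cv2.imread('pics/scene3.png')[110:260,155:355]; cv2.imwrite('pics/scene3z.png',cv2.resize(a,None,fx=4,fy=4,interpolation=cv2.INTER_CUBIC))
```

```text
9.3417
False
10.5167 [-26.4 -18.3 124.1] [-17.97595645 123.75672264] [ 0.17655109 -1.17608364  0.65454421]
```

View pics/wrist3.png

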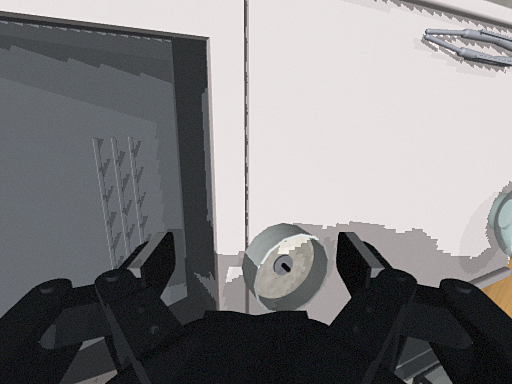

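View pics/scene3z.png

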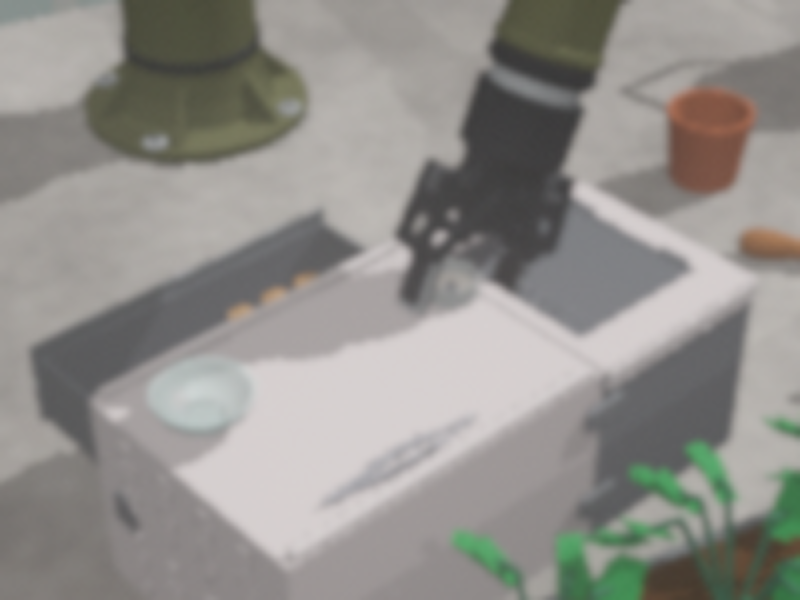

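The flap is open, with a dark gap at columns 175-215 in the wrist view. The tea light at (285,268) is between the fingers, and the pusher is behind it. Now the push.

Run:
```python
from h import *
o=ori(25,-1)
print(bot.move_l(W(-26.5,*pusher(25,-14,153.5)),o,feed=30,threshold=15))
r=bot.read_state(); print(r['time'],inv(r['position']).round(1),r['ft_force'])
s=snap('wrist','wrist4.png')
for q in bot.outline_of('tealight','wrist')[:2]: print(q['score'],q['centre'],inv(atz(s,q['centre'],158)).round(1))
```

```text
False
12.05 [-26.5  19.  123.8] [ 0.02747472 -0.51964697  1.16852565]
0.89 [305.7, 261.9] [-27.1   8.8 158. ]
```

View pics/wrist4.png

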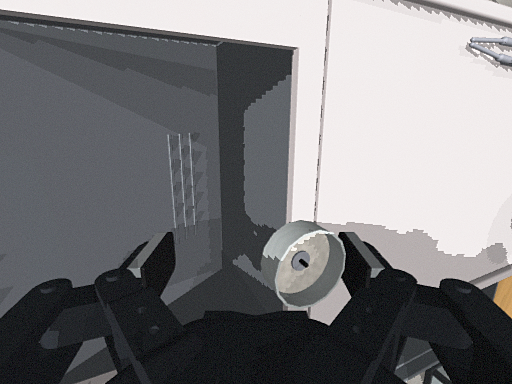

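The tea light at (303,263) overhangs the edge and the opening is wide. I'll finish the push.

Run:
```python
from h import *
o=ori(25,-1)
print(bot.move_l(W(-26.5,*pusher(25,8,153.5)),o,feed=50,threshold=15))
r=bot.read_state(); print(r['time'],inv(r['position']).round(1),r['ft_force'])
bot.pause(0.3)
s=snap('wrist','wrist5.png')
for q in bot.outline_of('tealight','wrist')[:2]: print(q['score'],q['centre'],int(q['region'].sum()))
```

```text
True
12.6167 [-26.4  36.5 125.8] [ 0.71431136 -1.09446626  3.50363026]
0.63 [230.6, 193.0] 598
```

View pics/wrist5.png

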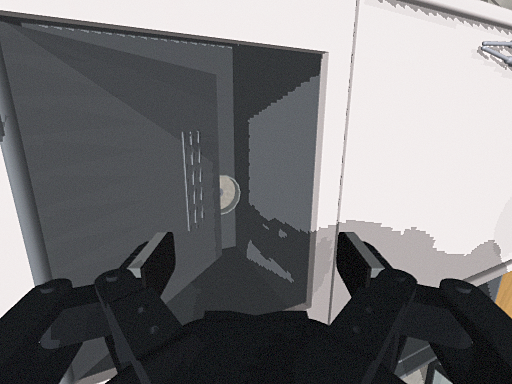

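The tea light is on the caddy floor at (230,193). The move stopped on a force rise near the end of its travel, and the force is small now. I'll retreat so the flap can close.

Run:
```python
from h import *
o=ori(25,-1)
t=pusher(25,-2,156); bot.move_l(W(-26.5,*t),o,feed=60)
bot.move_l(W(-26.5,*pusher(25,-20,158)),o,feed=60)
bot.move_l(W(-26.5,*pusher(25,-25,240)),o,feed=70)
r=bot.read_state(); print(r['time'],r['ft_force'])
bot.move_to(W(-26.5,*pusher(0,-60,330)),ori(0,-1))
bot.pause(0.3)
s=snap('wrist','wrist6.png'); snap('scene','scene6.png')
a=cv2.imread('pics/scene6.png')[110:290,155:355]; cv2.imwrite('pics/scene6z.png',cv2.resize(a,None,fx=3.3,fy=3.3,interpolation=cv2.INTER_CUBIC))
print(bot.read_state()['time'])
```

```text
15.0417 [ 0.97099563 -1.02861312  0.29932682]
15.975
```

View pics/wrist6.png

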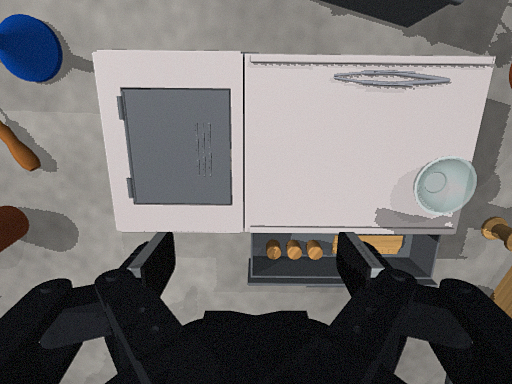

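View pics/scene6z.png

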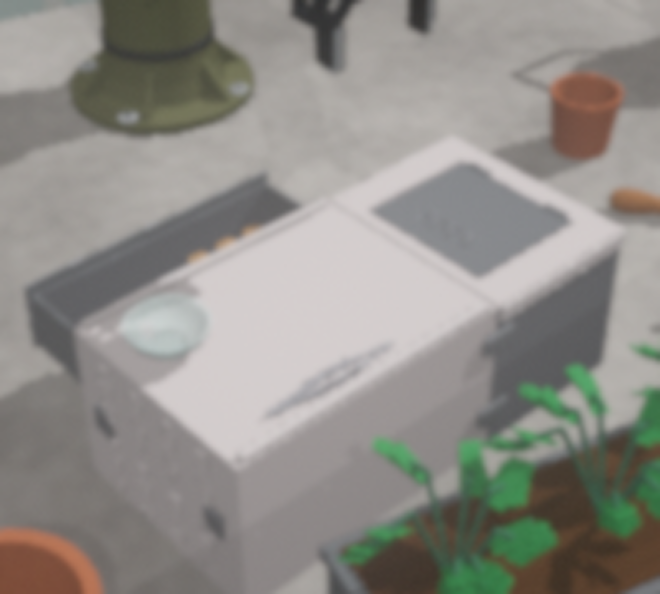

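The flap is shut, with the grey plate level at (178,147) in the wrist view. The stack top holds only the dish and the tweezers, and the tray looks unmoved.

```bash
python3 -c "
from workcell import bot
print(bot.sign_off())"
```

```text
the job is handed in; nothing more can be done
None
```

The tea light is in the caddy, the flap has closed, and the job is handed in at about 16 s of the 40 s.

**What I did:** I first pushed the tea light to just short of the edge. Then, with the gripper tilted 25°, one finger held the flap open while the other pushed the tea light over the edge.

**Last checks:**
- A wrist picture showed the tea light on the caddy floor before I let the flap go.
- The final pictures show the flap level and the robot clear of everything. The dish, tweezers and tray look unmoved; I judged this by eye and did not measure it.

**Force stop:** the last push stopped a few millimetres short of its planned end, when the force on the tool had changed by 15 N. The force read about 3.5 N right afterwards. I did not find the cause; the finger bearing on the flap near its hinge is likely. The tea light had already dropped by then.

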